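Hold the mincer worm home against its sprung thrust pin

ROBOT

A 7-joint arm with a two-finger parallel gripper is mounted at the origin on the work surface. World frame = base frame: x ahead of the robot, y to its left, z up, the work surface at z = 0. Lengths are in m, angles in rad, forces in N, time in s.
With the tool pointing down it reaches from about 0.4 to 0.85 m from the base axis. Payload 4.5 kg.
Tool frame: the origin (TCP) lies at the very end of the fingers, on their centre line; the grasp point (between the pads) lies 19 mm behind it (bot.pinch_z is the distance from the TCP to the grasp point, in m); z points along the fingers, y is the direction in which the jaws open and shut (so a half turn about z gives the same grasp; the last joint's range is limited). The gripper opens to 85 mm and grips with 20 to 120 N. Pads are 22 mm wide; open, the fingers measure 114 mm over their backs; the gripper's body (76 mm by 85 mm) begins 54 mm behind the grasp point. The pads swing forward as they close: fully open they stand 13 mm farther back than shut.
Start: joints at [-1.273, 0.689, -0.195, 1.565, 0.157, 0.902, -0.215], TCP at [0.163, 0.603, 0.203] pointing down, gripper open.
Joint ranges: [-3.01, 3.01], [-0.46, 2.08], [-1.47, 1.51], [0.13, 2.56], [-1, 4.14], [0.04, 2.09], [-2.66, 2.66]. Speed limits (rad/s): [2.57, 2.57, 3.14, 3.14, 3.14, 3.14, 3.14].

INTERFACE

Orientations are given as a rotation vector (axis times angle).
In Python, from rig import bot, cams gives the robot as it stands. The module is installed in compiled form; this text tells all that it offers.
- The arm moves only by the shell command python3 -m crank 'ROWS' [FORCE]. ROWS is a JSON object of lists of equal length, an entry for each row: "dr": the turn, a rotation vector about the tool's x, y, z in rad, a list of three; "xyz": the shift along the tool's x, y, z in m, a list of three; "grip": the opening, from 0 (shut) to 1 (fully open). In form: {"dr": [[ax, ay, az], ...], "xyz": [[tx, ty, tz], ...], "grip": [grip, ...]}. A call has 1 to 12 rows; each row shifts and turns the pose as measured when the row begins, along the tool's axes as they then stand; what a row does not reach is not made up. A row lasts 1/12 s, in which the tool goes at most 41.7 mm and 7.16 degrees, less where a joint would pass 70% of its speed; a pose out of reach is approached as far as the arm can. A call with a gripper value outside its range is refused whole. The fingers move at their own pace and stop on an object; FORCE is the grip in N (left out, the last holds). Time passes only in rows, so rows that do not move let the fingers close. It gives the time, the measured TCP pose, the force and the opening at its end, in the units of the state.
- bot.get_state(): the state, without advancing time (a new reading comes with each control period).
- cams.snapshot(name): name is "side" or "top"; returns (picture, depth): 480x640x3 uint8, red, green, blue; 480x640 float32, m along the optical axis (not along the pixel's ray), 0 where there is no reading.
- cams.calibration(name): a dict with "fx", "fy", "cx", "cy" (pixels), "extrinsics" (4x4, takes a point from camera to world coordinates). Camera axes: x right, y down, z forward; pixel columns grow to the right and rows downward; lengths in m; the calibration is good to about 2 mm. A picture is of the moment at which its call begins. calibration takes no time and is no camera call.
- bot.sign_off(): hands the job in, once; it reports no verdict.
Trained networks look in the newest picture that a camera, given by its name, has taken for a name from the list of things; names that differ only in an ending like _2 or _b are one class to them, and where a whole thing is asked for, a point or a joint stands for the part that bears it (a point fixed in the world has none). Each returns a list of dicts, best first, with "p" (0 to 1); they miss things now and then, are a little off and sometimes report something else, mostly with a low value. They report only what shows in the picture. A call takes as long as a camera call. They do not tell look-alikes from the thing itself.
- cams.trace(target, camera): "mask" (480x640 bool, what is visible of it).
- cams.place_of(target, camera): "xyz" ([x, y, z] in m, in world coordinates, good to about 4 mm: a listed point, or the origin of a listed thing).
The state is a dict: "time": time; "qpos": joint angles; "joint_vel": joint speeds; "effort": joint torques, N m; "eef_pos": TCP position; "tcp_rot": TCP orientation; "contact_force": force on the tool from outside, world axes, zero at the start; "moment": the same for the moment, N m; "finger_gap": opening from 0.0 (shut) to 1.0 (fully open).
Only numpy, scipy, OpenCV 4.12 (cv2) and the standard library are available. Lean on these libraries where they do the work, as an engineer would, in place of code of your own. Each camera call takes 0.05 s, during which the arm holds its last target.

TASK

The mincer head stands mouth up on the bench and its ring nut is about to be screwed on. Take the worm with the smaller perforated plate out of its draining pot, lower it upright into the head, press it gently down against the sprung pin inside until the plate sits flush and firm all round on the head's rim, and finish while still holding it pressed there, because the spring lifts it again if you let go. Do not ram it: keep the plate's push on the rim below 40 N, and leave the other worm and the things lying about where they are.

Things in the scene. Friction and masses are not known exactly. Their poses are not given: they have to be found in the camera images.
- worm_stud (a point): Grip point of the worm to be fitted: middle of its bare round steel stud (16 mm diameter, 40 mm tall, upright). The plate below it, 64 mm across and 10 mm thick with many small holes, has its upper face 20 mm and its underside 30 mm below this point. z up along the worm's axis. The worm hangs by its plate on the rim of a fixed white draining pot 100 mm high, 60 mm outside, 52 mm inside.
- worm: The same worm, one piece of plain steel, 0.28 to 0.40 kg: stud, plate, then flights 42 mm in diameter and an 18 mm tail. Origin at the centre of the tail's end, 116 mm below the middle of the stud and 86 mm below the plate's underside; z up along its axis.
- worm_wide_stud (a point): Middle of the stud of the other worm, which must be left alone: the same but with an 84 mm plate with three wide slots. It hangs in a second pot like the first; which pot is where varies.
- rim (a point): Centre of the mincer head's mouth, level with the top of its rim, 120 mm above the table; z up. The head: fixed upright aluminium barrel on a 130 mm square base, feed neck sticking out sideways 97 mm from the axis. Rim 74 mm outside, 50 mm bore, flat on top. With the plate flush on the rim, the middle of the worm's stud is 30 mm above this point.
- seat: The rim ring of the head that the plate is pressed on (the hard stop): origin on the axis, 18 mm below the top of the rim.
- plunger (a joint): Travel in m of the sprung thrust pin (26 mm disc) on the axis inside the head: 0 when free, growing as pressed down. Free, its top is 74 mm below the rim: the worm's tail meets it with the plate still 12 mm above the rim; 0.012 with the plate flush. It pushes back with 6 N at first touch, 14 N at 0.012, more than the worm's weight.
- ring_nut: Aluminium ring nut lying on the bench, 92 mm outside, 68 mm inside, 26 mm high; origin at the centre of its underside. Leave it.
- tape_roll: Cardboard-coloured tape roll lying flat, 84 mm across, 22 mm high; origin at the centre of its underside. Leave it.
- honing_steel: Honing steel lying on the bench, 375 mm long with a black handle, up to 34 mm across and 25 mm high; origin between handle and rod. Leave it.
Not all that is in view belongs to the job. Leave any purple, red or yellow look-alike of the worm alone.

How it is judged:
By the outcome, as a careful person would: the job done as asked, in the order asked, and still so for the second after the job is handed in, while the arm keeps its last pose, push and grip.
It also fails if it takes over 56 s, if anything falls off the work surface, if the arm or the gripper's body presses on something with over 40 N, if the wrist force passes 120 N, or if a joint passes its speed limit or range.

## Working session

There is one attempt and no reset: what is moved stays moved. The work goes in short steps, Python scripts to look and compute and a shell command to move; the robot and the scene stay as the last step left them, time stands still between calls to the robot, and variables do not carry over. Pictures are saved under pics/ and viewed, and the job is handed in when it is done.

```bash
mkdir -p pics; python3 - <<'E'
from rig import bot,cams
import cv2
s=bot.get_state();print({k:(v if not hasattr(v,'round') else v) for k,v in s.items()})
for c in('side','top'):
    im,d=cams.snapshot(c);cv2.imwrite(f'pics/{c}1.png',im[:,:,::-1])
    for t in('worm_stud','worm_wide_stud','rim'):
        print(c,t,[(r['p'],r['xyz']) for r in cams.place_of(t,c)][:4])
E
```

```text
{'time': 0.0, 'qpos': array([-1.27324121,  0.68999175, -0.19453635,  1.5663869 ,  0.15730395,
        0.90246358, -0.21515608]), 'joint_vel': array([-0.0001945 ,  0.00010692, -0.0010333 , -0.00024894, -0.00034461,
       -0.00133758, -0.00056309]), 'effort': array([ 5.94310059e-04, -5.39611852e+01, -1.26622763e+00, -1.58541924e+01,
        9.16292018e-03,  9.27308982e-03, -4.71092349e-06]), 'eef_pos': array([0.16279662, 0.60268661, 0.20236838]), 'tcp_rot': array([-4.13006147e-01, -3.11419962e+00,  2.90849242e-03]), 'contact_force': array([ 0.35463994, -0.19375752, -0.27510645]), 'moment': array([-0.003193  ,  0.01779271,  0.01668916]), 'finger_gap': 1.0015825682215638}
side worm_stud [(0.85, [0.5853, -0.0394, 0.1296]), (0.78, [0.5937, -0.1541, 0.1149]), (0.76, [0.6602, 0.1976, 0.1157]), (0.44, [0.3345, -0.1581, 0.0026])]
side worm_wide_stud [(0.65, [0.5506, -0.2824, 0.1295])]
side rim [(0.67, [0.5017, 0.1744, 0.1213])]
top worm_stud [(0.86, [0.5909, -0.1521, 0.1194]), (0.86, [0.4861, -0.1239, 0.1114]), (0.63, [0.6642, 0.2, 0.1196]), (0.56, [0.5911, -0.0439, 0.1308])]
top worm_wide_stud [(0.56, [0.5462, -0.2803, 0.1307]), (0.28, [0.5936, -0.0438, 0.1302])]
top rim [(0.96, [0.5009, 0.1704, 0.1184]), (0.39, [0.589, -0.0465, 0.0127])]
```

View pics/side1.png

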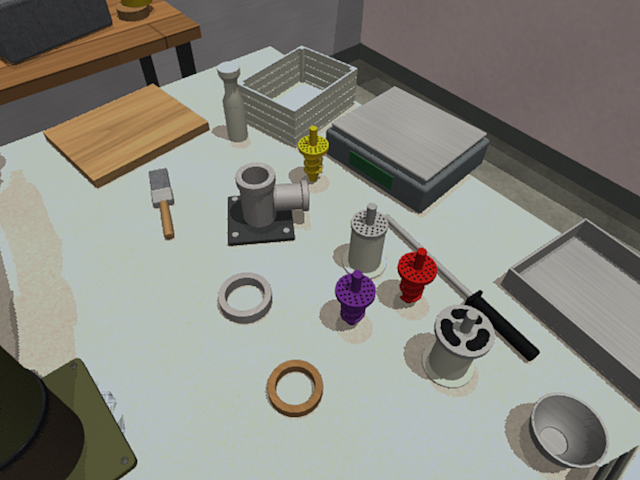

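View pics/top1.png

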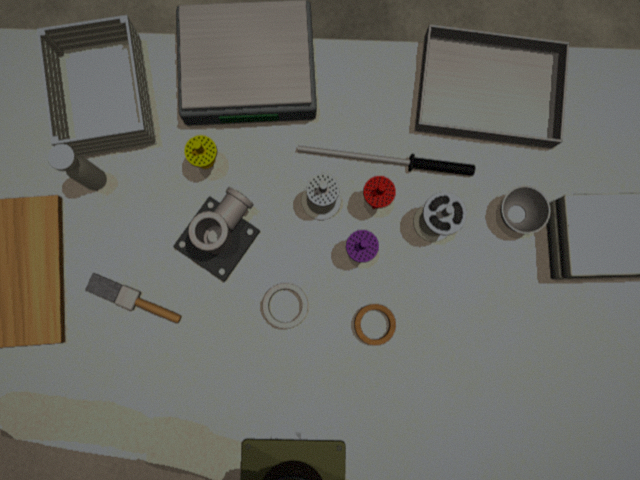

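The side view shows the grey small-hole worm in its pot at about (370,215), and the top view has it at (322,188). The slotted worm is at (465,325) side and (442,213) top. The head's mouth is at (257,178) side and (208,232) top. Next I refine the stud and rim positions from depth.

```bash
cat > h.py <<'E'
import numpy as np
from rig import bot,cams
from scipy.optimize import least_squares
from scipy.spatial.transform import Rotation as R
def cloud(c):
    im,d=cams.snapshot(c);k=cams.calibration(c)
    v,u=np.mgrid[:480,:640]
    P=np.stack([(u-k['cx'])/k['fx']*d,(v-k['cy'])/k['fy']*d,d,np.ones_like(d)],-1)@np.array(k['extrinsics']).T
    P=P[...,:3]; P[d<=0]=np.nan
    return im,P
def near(P,xy,r,z0,z1):
    p=P.reshape(-1,3);m=(np.hypot(p[:,0]-xy[0],p[:,1]-xy[1])<r)&(p[:,2]>z0)&(p[:,2]<z1);return p[m]
def circ(p,r):
    f=lambda c:np.hypot(p[:,0]-c[0],p[:,1]-c[1])-r
    return least_squares(f,p[:,:2].mean(0),loss='soft_l1',f_scale=.002).x
E
python3 - <<'E'
from h import *
for c in('side','top'):
    im,P=cloud(c)
    E=np.array(cams.calibration(c)['extrinsics']);print(c,'cam',E[:3,3].round(3))
    w=(.589,-.042)
    t=near(P,w,.03,.142,.165);print('studtop',len(t),t.mean(0).round(4),np.percentile(t[:,2],[5,50,95]).round(4))
    b=near(P,w,.02,.114,.146);print('studside',len(b),circ(b,.008).round(4))
    p=near(P,w,.045,.104,.1135);print('plate',len(p),((p.max(0)+p.min(0))/2).round(4),(p.max(0)-p.min(0)).round(4),np.median(p[:,2]).round(4))
    r=near(P,(.501,.172),.055,.115,.126);print('rim',len(r),((r.max(0)+r.min(0))/2).round(4),(r.max(0)-r.min(0)).round(4),np.median(r[:,2]).round(4), circ(r,.031).round(4))
s=bot.get_state();M=R.from_rotvec(s['tcp_rot']).as_matrix();print(M.round(3))
E
```

```text
side cam [ 0.171 -0.392  0.686]
studtop 86 [ 0.588  -0.0461  0.149 ] [0.1433 0.1504 0.1522]
studside 129 [ 0.5904 -0.0444]
plate 738 [ 0.5891 -0.045   0.1087] [0.0645 0.0632 0.0094] 0.1107
rim 574 [0.502  0.1685 0.1194] [0.0721 0.0749 0.0089] 0.1202 [0.5015 0.1666]
top cam [ 0.341 -0.013  1.222]
studtop 62 [ 0.5863 -0.0438  0.1498] [0.1462 0.1498 0.1529]
studside 38 [ 0.5871 -0.044 ]
plate 699 [ 0.5866 -0.0434  0.1088] [0.0637 0.0618 0.0093] 0.1103
rim 664 [0.4992 0.1698 0.1205] [0.0731 0.0723 0.0109] 0.1201 [0.4993 0.1694]
[[-0.965  0.261 -0.   ]
 [ 0.261  0.965 -0.   ]
 [ 0.    -0.    -1.   ]]
```

```bash
python3 -m crank '{"dr":[[0,0,0],[0,0,0],[0,0,0],[0,0,0],[0,0,0],[0,0,0],[0,0,0],[0,0,0],[0,0,0],[0,0,0]],"xyz":[[-0.029,-0.0257,-0.008],[-0.029,-0.0257,-0.008],[-0.029,-0.0257,-0.008],[-0.029,-0.0257,-0.008],[-0.029,-0.0257,-0.008],[-0.029,-0.0257,-0.008],[-0.029,-0.0257,-0.008],[-0.029,-0.0257,-0.004],[-0.029,-0.0257,0],[-0.029,-0.0257,0]],"grip":[0.6,0.6,0.6,0.6,0.6,0.6,0.6,0.6,0.6,0.6]}' 40
python3 -c "
from h import *
print(bot.get_state()['qpos'].round(2))"
```

```text
time: 1.33
eef_pos: [0.3782, 0.278, 0.263]
tcp_rot: [-0.381, -3.115, -0.016]
contact_force: [0.9, 0.8, 0.4]
finger_gap: 0.6
[-0.55  0.41 -0.25  1.94  0.12  0.81  0.46]
```

```bash
python3 -m crank '{"dr":[[0,0,0],[0,0,0],[0,0,0],[0,0,0],[0,0,0],[0,0,0],[0,0,0],[0,0,0],[0,0,0],[0,0,0]],"xyz":[[-0.028,-0.026,0],[-0.028,-0.026,0],[-0.028,-0.026,0],[-0.028,-0.026,0],[-0.028,-0.026,0],[-0.028,-0.026,0],[-0.028,-0.026,0],[-0.028,-0.026,0],[-0.028,-0.026,0],[-0.028,-0.026,0]],"grip":[0.6,0.6,0.6,0.6,0.6,0.6,0.6,0.6,0.6,0.6]}'
python3 -m crank '{"dr":[[0,0,0.115],[0,0,0.115],[0,0,0.115],[0,0,0.115],[0,0,0.115],[0,0,0.115],[0,0,0.115],[0,0,0.115],[0,0,0.115],[0,0,0.115],[0,0,0.115],[0,0,0.115]],"xyz":[[0,0,0],[0,0,0],[0,0,0],[0,0,0],[0,0,0],[0,0,0],[0,0,0],[0,0,0],[0,0,0],[0,0,0],[0,0,0],[0,0,0]],"grip":[0.6,0.6,0.6,0.6,0.6,0.6,0.6,0.6,0.6,0.6,0.6,0.6]}'
cat > go.py <<'E'
import sys
from h import *
def plan(tx,ty,tz,yaw=None):
    s=bot.get_state();M=R.from_rotvec(s['tcp_rot']).as_matrix()
    d=np.array([tx,ty,tz])-s['eef_pos']
    # desired upright with same yaw
    y=M[:,1].copy();y[2]=0;y/=np.linalg.norm(y)
    if yaw is not None:y=np.array([np.cos(yaw),np.sin(yaw),0])
    z=np.array([0,0,-1.]);D=np.stack([np.cross(y,z),y,z],1)
    print('t',round(s['time'],2),'pos',s['eef_pos'].round(4),'tool d',(M.T@d).round(4),'dr',R.from_matrix(M.T@D).as_rotvec().round(4),'F',s['contact_force'].round(1),'Mo',s['moment'].round(2),'gap',round(s['finger_gap'],3),'yaw',np.degrees(np.arctan2(y[1],y[0])).round(1))
    print('q',s['qpos'].round(2))
if __name__=='__main__':plan(*map(float,sys.argv[1:]))
E
python3 go.py .588 -.0443 .18
```

```text
time: 2.17
eef_pos: [0.5962, -0.0602, 0.2626]
tcp_rot: [0.382, 3.115, 0.021]
contact_force: [0.5, 0.4, -0.2]
finger_gap: 0.6
time: 3.17
eef_pos: [0.6005, -0.0773, 0.2616]
tcp_rot: [2.368, 2.063, 0.017]
contact_force: [-0.0, 0.7, -0.3]
finger_gap: 0.601
t 3.17 pos [ 0.6005 -0.0773  0.2616] tool d [ 0.0304 -0.0175  0.0817] dr [ 0.0082 -0.0075  0.    ] F [-0.   0.7 -0.3] Mo [ 0.02 -0.   -0.06] gap 0.601 yaw -7.9
q [-0.06  0.6   0.21  1.58 -0.15  0.97  0.06]
```

```bash
python3 -m crank '{"dr":[[0.004,-0.004,0],[0.004,-0.004,0],[0,0,0],[0,0,0],[0,0,0]],"xyz":[[0.01,-0.006,0.01],[0.01,-0.006,0.02],[0.01,-0.0055,0.02],[0,0,0.005],[0,0,0]],"grip":[0.6,0.6,0.6,0.6,0.6]}'
python3 go.py .588 -.0443 .115
```

```text
time: 3.58
eef_pos: [0.5891, -0.0448, 0.2067]
tcp_rot: [2.371, 2.053, 0.003]
contact_force: [0.3, -0.2, 0.3]
finger_gap: 0.598
t 3.58 pos [ 0.5891 -0.0448  0.2067] tool d [ 0.0005 -0.0017  0.0917] dr [ 0.0053  0.0017 -0.    ] F [ 0.3 -0.2  0.3] Mo [-0.05  0.02  0.  ] gap 0.598 yaw -8.2
q [-0.12  0.64  0.2   1.69 -0.16  0.82  0.01]
```

```bash
python3 - <<'E'
from h import *
import cv2
for c in('side','top'):
    im,P=cloud(c)
    cv2.imwrite(f'pics/{c}2.png',cv2.resize(im[100:340,200:520,::-1],(800,600)))
E
```

```text
(no output)
```

View pics/side2.png

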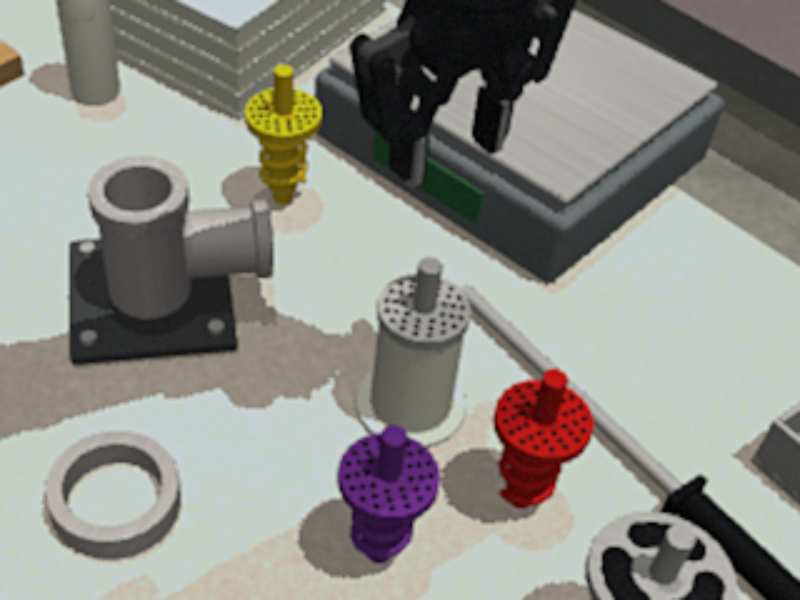

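The fingers hang open above the stud, at about crop (450,150) against the stud at (428,280), and the way down is clear.

```bash
python3 -m crank '{"dr":[[0.003,0.001,0],[0.002,0,0],[0,0,0],[0,0,0],[0,0,0],[0,0,0]],"xyz":[[0,-0.001,0.02],[0,-0.0007,0.025],[0,0,0.025],[0,0,0.01],[0,0,0.005],[0,0,0]],"grip":[0.6,0.6,0.6,0.6,0.6,0.6]}'
python3 go.py .588 -.0443 .115
```

```text
time: 4.18
eef_pos: [0.5981, -0.0516, 0.1284]
tcp_rot: [2.369, 2.037, 0.021]
contact_force: [-0.5, 0.2, -0.2]
finger_gap: 0.6
t 4.18 pos [ 0.5981 -0.0516  0.1284] tool d [ 0.0057 -0.0113  0.0132] dr [ 0.0215  0.0009 -0.    ] F [-0.5  0.2 -0.2] Mo [ 0.05  0.   -0.01] gap 0.6 yaw -8.6
q [-0.09  0.75  0.17  1.75 -0.19  0.64  0.04]
```

```bash
python3 -m crank '{"dr":[[0.01,0,0],[0.008,0,0],[0,0,0]],"xyz":[[0.0028,-0.0055,0],[0.002,-0.005,0],[0,0,0]],"grip":[0.6,0.6,0.6]}'
python3 go.py .588 -.0443 .115
```

```text
time: 4.43
eef_pos: [0.5899, -0.046, 0.1314]
tcp_rot: [2.379, 2.043, 0.006]
contact_force: [-0.0, -0.1, 0.8]
finger_gap: 0.597
t 4.43 pos [ 0.5899 -0.046   0.1314] tool d [ 0.0014 -0.0023  0.0164] dr [ 0.0071  0.0008 -0.    ] F [-0.  -0.1  0.8] Mo [ 0.04 -0.04  0.01] gap 0.597 yaw -8.7
q [-0.1   0.74  0.17  1.76 -0.19  0.65  0.03]
```

```bash
python3 -m crank '{"dr":[[0.004,0,0],[0.004,0,0],[0.002,0,0],[0,0,0]],"xyz":[[0.001,-0.002,0.005],[0.0007,-0.001,0.006],[0.0005,-0.001,0.005],[0,0,0]],"grip":[0.6,0.6,0.6,0.6]}'
python3 go.py .588 -.0443 .115
```

```text
time: 4.77
eef_pos: [0.5877, -0.0423, 0.1167]
tcp_rot: [2.382, 2.047, 0.001]
contact_force: [0.6, -0.8, 0.3]
finger_gap: 0.6
t 4.77 pos [ 0.5877 -0.0423  0.1167] tool d [-0.0019  0.0006  0.0017] dr [ 0.0009 -0.0002  0.    ] F [ 0.6 -0.8  0.3] Mo [0.01 0.06 0.02] gap 0.6 yaw -8.6
q [-0.1   0.76  0.17  1.77 -0.2   0.63  0.03]
```

```bash
python3 -m crank '{"dr":[[0,0,0],[0,0,0],[0,0,0],[0,0,0],[0,0,0],[0,0,0],[0,0,0],[0,0,0]],"xyz":[[-0.0015,0.0005,0.0005],[0,0,0],[0,0,0],[0,0,0],[0,0,0],[0,0,0],[0,0,0],[0,0,0]],"grip":[0.4,0.2,0,0,0,0,0,0]}' 100
python3 go.py .588 -.0443 .115
```

```text
time: 5.43
eef_pos: [0.5881, -0.044, 0.1157]
tcp_rot: [2.382, 2.047, 0.001]
contact_force: [0.1, 0.5, 0.1]
finger_gap: 0.119
t 5.43 pos [ 0.5881 -0.044   0.1157] tool d [-0.0003 -0.0001  0.0007] dr [ 0.0007 -0.0002  0.    ] F [0.1 0.5 0.1] Mo [-0.01  0.04  0.02] gap 0.119 yaw -8.6
q [-0.1   0.76  0.16  1.77 -0.2   0.63  0.03]
```

```bash
python3 -m crank '{"dr":[[0,0,0],[0,0,0],[0,0,0]],"xyz":[[0,0,0],[0,0,0],[0,0,0]],"grip":[0,0,0]}'
python3 go.py .588 -.0443 .115
python3 - <<'E'
from h import *
import cv2
im,P=cloud('side');cv2.imwrite('pics/side3.png',cv2.resize(im[100:340,220:540,::-1],(800,600)))
E
```

```text
time: 5.68
eef_pos: [0.5882, -0.044, 0.1157]
tcp_rot: [2.382, 2.047, 0.001]
contact_force: [-0.9, 0.2, 0.6]
finger_gap: 0.112
t 5.68 pos [ 0.5882 -0.044   0.1157] tool d [-0.0003 -0.0001  0.0007] dr [ 0.0008 -0.0002  0.    ] F [-0.9  0.2  0.6] Mo [0.03 0.03 0.01] gap 0.112 yaw -8.6
q [-0.1   0.76  0.16  1.77 -0.2   0.63  0.03]
```

View pics/side3.png

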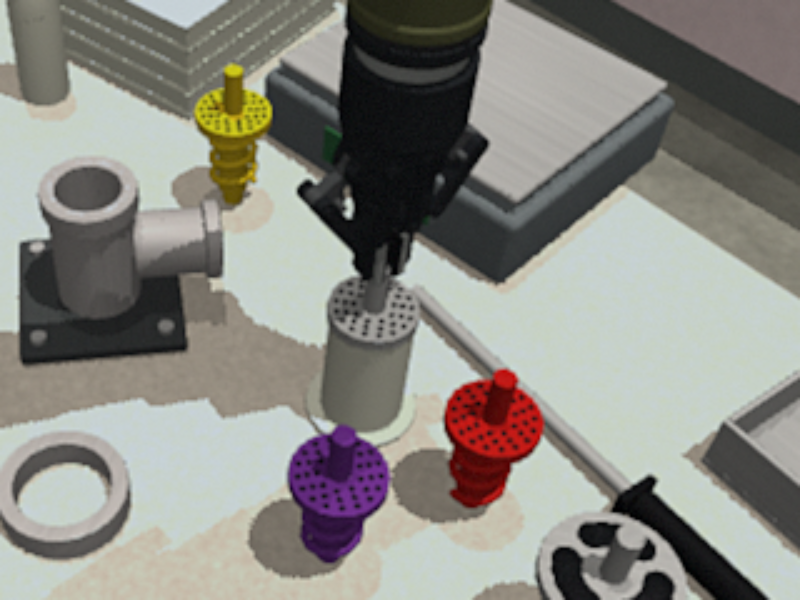

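The side view shows the fingers closed on the stud at crop (375,265), with the plate still on the pot. I lift gently, because fast moves made the tool drift.

```bash
python3 -m crank '{"dr":[[0,0,0],[0,0,0],[0,0,0],[0,0,0]],"xyz":[[0,0,-0.005],[0,0,-0.008],[0,0,-0.008],[0,0,-0.004]],"grip":[0,0,0,0]}'
python3 go.py .588 -.0443 .265
```

```text
time: 6.07
eef_pos: [0.5855, -0.0439, 0.1406]
tcp_rot: [-2.38, -2.045, 0.006]
contact_force: [0.3, -0.2, -4.3]
finger_gap: 0.113
t 6.07 pos [ 0.5855 -0.0439  0.1406] tool d [-1.000e-04  1.800e-03 -1.244e-01] dr [-0.0055  0.0007  0.    ] F [ 0.3 -0.2 -4.3] Mo [-0.03 -0.07 -0.04] gap 0.113 yaw -8.6
q [-0.11  0.73  0.18  1.75 -0.19  0.68  0.02]
```

```bash
python3 -m crank '{"dr":[[-0.004,0,0],[-0.002,0,0],[-0.002,0,0],[-0.002,0,0],[-0.002,0,0],[-0.002,0,0],[-0.002,0,0],[0,0,0]],"xyz":[[0,0.0015,-0.006],[0,0.0008,-0.008],[0,0.0008,-0.009],[0,0.0008,-0.009],[0,0.0008,-0.009],[0,0.0008,-0.009],[0,0.0005,-0.006],[0,0,0]],"grip":[0,0,0,0,0,0,0,0]}'
python3 go.py .588 -.0443 .265
```

```text
time: 6.73
eef_pos: [0.5927, -0.0451, 0.2053]
tcp_rot: [2.374, 2.039, 0.016]
contact_force: [-0.1, -0.7, -3.4]
finger_gap: 0.115
t 6.73 pos [ 0.5927 -0.0451  0.2053] tool d [ 0.0001 -0.0038 -0.0597] dr [ 0.0159  0.0003 -0.    ] F [-0.1 -0.7 -3.4] Mo [-0.04 -0.   -0.02] gap 0.115 yaw -8.7
q [-0.12  0.64  0.2   1.69 -0.17  0.81  0.01]
```

```bash
python3 -m crank '{"dr":[[0.006,0,0],[0.004,0,0],[0,0,0],[0,0,0],[0,0,0],[0,0,0],[0,0,0]],"xyz":[[0,-0.002,-0.01],[0,-0.001,-0.012],[0,0,-0.012],[0,0,-0.012],[0,0,-0.01],[0,0,-0.004],[0,0,0]],"grip":[0,0,0,0,0,0,0]}'
python3 go.py .501 .1693 .265
```

```text
time: 7.32
eef_pos: [0.5868, -0.0443, 0.2666]
tcp_rot: [2.382, 2.047, -0.001]
contact_force: [0.2, 0.1, -3.9]
finger_gap: 0.114
t 7.32 pos [ 0.5868 -0.0443  0.2666] tool d [ 0.1983 -0.117   0.0014] dr [ 0.0003  0.0009 -0.    ] F [ 0.2  0.1 -3.9] Mo [ 0.01 -0.05  0.06] gap 0.114 yaw -8.7
q [-0.13  0.58  0.23  1.61 -0.15  0.97 -0.01]
```

```bash
python3 -m crank '{"dr":[[0,0,0],[0,0,0],[0,0,0],[0,0,0],[0,0,0],[0,0,0],[0,0,0],[0,0,0],[0,0,0],[0,0,0],[0,0,0],[0,0,0]],"xyz":[[0.009,-0.0053,0],[0.018,-0.0106,0],[0.022,-0.013,0],[0.022,-0.013,0],[0.022,-0.013,0],[0.022,-0.013,0],[0.022,-0.013,0],[0.022,-0.013,0],[0.018,-0.0106,0],[0.01,-0.006,0],[0.005,-0.003,0],[0,0,0]],"grip":[0,0,0,0,0,0,0,0,0,0,0,0]}'
python3 -m crank '{"dr":[[0,0,0],[0,0,0]],"xyz":[[0,0,0],[0,0,0]],"grip":[0,0]}'
python3 go.py .501 .1693 .265
```

```text
time: 8.32
eef_pos: [0.4882, 0.1778, 0.2563]
tcp_rot: [-2.372, -2.044, 0.026]
contact_force: [-0.7, 0.1, -3.0]
finger_gap: 0.112
time: 8.48
eef_pos: [0.4876, 0.1771, 0.2556]
tcp_rot: [-2.372, -2.044, 0.029]
contact_force: [0.1, 0.3, -4.0]
finger_gap: 0.114
t 8.48 pos [0.4876 0.1771 0.2556] tool d [-0.0058  0.0142 -0.0096] dr [-0.0196  0.0073  0.0001] F [ 0.1  0.3 -4. ] Mo [ 0.02 -0.12 -0.03] gap 0.114 yaw -8.5
q [-0.58  0.5   0.23  1.81 -0.15  0.87 -0.43]
```

```bash
python3 -m crank '{"dr":[[-0.01,0.004,0],[-0.008,0.003,0],[0,0,0],[0,0,0]],"xyz":[[-0.003,0.007,-0.004],[-0.0025,0.006,-0.004],[0,0,0],[0,0,0]],"grip":[0,0,0,0]}'
python3 go.py .501 .1693 .26
```

```text
time: 8.82
eef_pos: [0.5029, 0.1642, 0.2644]
tcp_rot: [2.385, 2.04, 0.0]
contact_force: [-0.5, 0.2, -3.7]
finger_gap: 0.114
t 8.82 pos [0.5029 0.1642 0.2644] tool d [ 0.0048 -0.0027  0.0044] dr [ 0.0022  0.0018 -0.    ] F [-0.5  0.2 -3.7] Mo [ 0.03 -0.   -0.01] gap 0.114 yaw -8.9
q [-0.56  0.49  0.24  1.79 -0.14  0.88 -0.41]
```

```bash
python3 -m crank '{"dr":[[0.001,0.001,0],[0.001,0,0],[0,0,0],[0,0,0]],"xyz":[[0.002,-0.001,0],[0.0015,-0.001,0],[0,0,0],[0,0,0]],"grip":[0,0,0,0]}'
python3 go.py .501 .1693 .26
python3 - <<'E'
from h import *
import cv2
for c in('side','top'):
    im,P=cloud(c)
    x=180 if c=='side' else 100
    cv2.imwrite(f'pics/{c}4.png',cv2.resize(im[60:300,x:x+320,::-1],(800,600)))
    s=bot.get_state()['eef_pos']
    # held plate top at TCP z -0.006
    zt=s[2]-.0057
    p=near(P,s[:2],.05,zt-.014,zt+.004)
    print(c,s.round(4),len(p),'plate',((p.max(0)+p.min(0))/2).round(4),(p.max(0)-p.min(0)).round(4),np.median(p[:,2]))
    q=near(P,s[:2],.05,zt-.10,zt-.02);print('flights',len(q),circ(q,.02).round(4),circ(q,.012).round(4),q.min(0).round(3),q.max(0).round(3))
    r=near(P,(.501,.169),.05,.117,.124);print('rim',len(r),((r.max(0)+r.min(0))/2).round(4),(r.max(0)-r.min(0)).round(4))
E
```

```text
time: 9.15
eef_pos: [0.502, 0.1667, 0.2647]
tcp_rot: [2.39, 2.037, -0.0]
contact_force: [0.6, -0.1, -3.3]
finger_gap: 0.115
t 9.15 pos [0.502  0.1667 0.2647] tool d [ 0.0024 -0.0014  0.0047] dr [ 0.0007  0.0007 -0.    ] F [ 0.6 -0.1 -3.3] Mo [ 0.04 -0.03 -0.01] gap 0.115 yaw -9.1
q [-0.56  0.49  0.24  1.79 -0.15  0.88 -0.41]
side [0.502  0.1668 0.2647] 789 plate [0.5029 0.1655 0.2559] [0.0637 0.0647 0.0141] 0.259210865585003
flights 666 [0.5078 0.17  ] [0.5022 0.1623] [0.483 0.143 0.164] [0.525 0.183 0.237]
rim 526 [0.5019 0.169  0.1203] [0.0722 0.0745 0.0066]
top [0.502  0.1668 0.2647] 585 plate [0.4999 0.1563 0.2558] [0.0617 0.0427 0.0142] 0.25905564296203243
flights 13 [0.5012 0.1669] [0.4949 0.1608] [0.481 0.147 0.185] [0.497 0.165 0.193]
rim 365 [0.4975 0.1687 0.1205] [0.0688 0.071  0.0069]
```

View pics/side4.png

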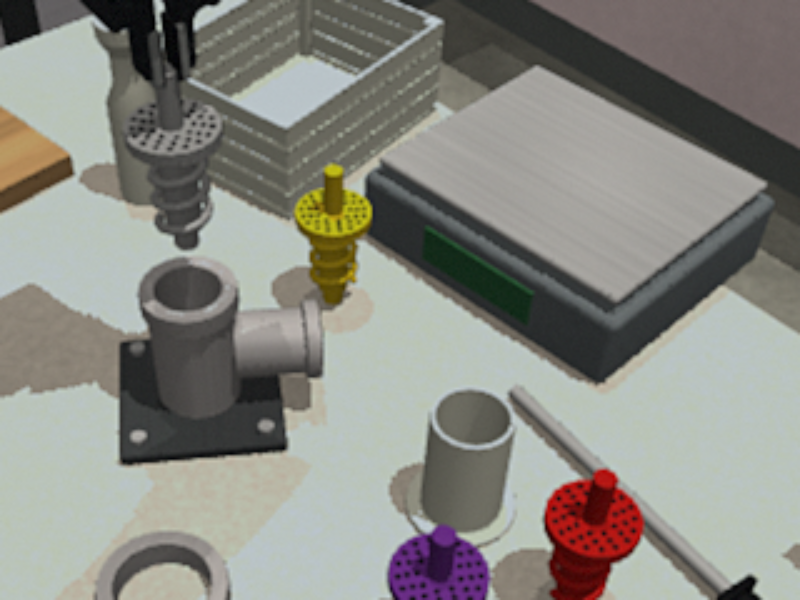

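View pics/top4.png

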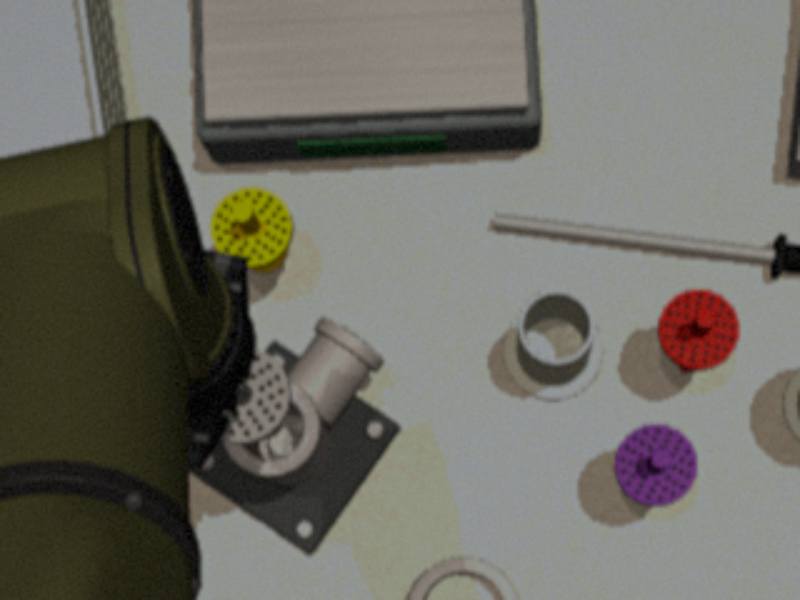

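The worm hangs upright in the grip at crop (175,165) in the side view, just over the mouth at (190,285). The pot at (470,460) is empty. Now I centre it and lower in stages.

```bash
python3 -m crank '{"dr":[[0.0005,0.0005,0],[0,0,0],[0,0,0],[0,0,0],[0,0,0],[0,0,0]],"xyz":[[0.0025,-0.0012,0.002],[0.001,-0.0006,0.006],[0,0,0.008],[0,0,0.008],[0,0,0.004],[0,0,0]],"grip":[0,0,0,0,0,0]}'
python3 go.py .501 .17 .225
```

```text
time: 9.75
eef_pos: [0.4998, 0.1717, 0.2331]
tcp_rot: [-2.389, -2.04, 0.002]
contact_force: [0.4, 0.5, -3.0]
finger_gap: 0.11
t 9.75 pos [0.4998 0.1717 0.2331] tool d [-0.0015  0.0014  0.0081] dr [-0.0013  0.0006  0.    ] F [ 0.4  0.5 -3. ] Mo [-0.04 -0.01  0.01] gap 0.11 yaw -9.0
q [-0.56  0.53  0.23  1.83 -0.16  0.8  -0.41]
```

```bash
python3 -m crank '{"dr":[[0,0,0],[0,0,0],[0,0,0],[0,0,0],[0,0,0],[0,0,0]],"xyz":[[-0.001,0.001,0.004],[0,0,0.006],[0,0,0.006],[0,0,0.006],[0,0,0.003],[0,0,0]],"grip":[0,0,0,0,0,0]}'
python3 go.py .501 .17 .20
```

```text
time: 10.25
eef_pos: [0.5008, 0.17, 0.2048]
tcp_rot: [-2.389, -2.039, 0.003]
contact_force: [-0.2, 0.4, -3.8]
finger_gap: 0.11
t 10.25 pos [0.5008 0.17   0.2048] tool d [0.0001 0.0002 0.0048] dr [-0.0017  0.0013  0.    ] F [-0.2  0.4 -3.8] Mo [-0.05  0.02  0.01] gap 0.11 yaw -9.0
q [-0.55  0.57  0.21  1.86 -0.17  0.73 -0.4 ]
```

```bash
python3 -m crank '{"dr":[[-0.001,0.001,0],[0,0,0],[0,0,0],[0,0,0],[0,0,0],[0,0,0]],"xyz":[[0,0,0.004],[0,0,0.006],[0,0,0.006],[0,0,0.006],[0,0,0.003],[0,0,0]],"grip":[0,0,0,0,0,0]}'
python3 go.py .501 .17 .15
python3 - <<'E'
from h import *
import cv2
im,P=cloud('side');cv2.imwrite('pics/side5.png',cv2.resize(im[80:260,180:420,::-1],(800,600)))
s=bot.get_state()['eef_pos'];zt=s[2]-.0057
p=near(P,s[:2],.05,zt-.012,zt+.003);r=near(P,(.501,.169),.05,.117,.124)
for a in(p,r):print(((a.max(0)+a.min(0))/2).round(4),(a.max(0)-a.min(0)).round(4))
E
```

```text
time: 10.75
eef_pos: [0.5012, 0.1701, 0.1773]
tcp_rot: [-2.39, -2.039, -0.001]
contact_force: [-1.0, -0.4, -3.7]
finger_gap: 0.111
t 10.75 pos [0.5012 0.1701 0.1773] tool d [-0.0002 -0.0002  0.0273] dr [ 0.0001 -0.0003  0.    ] F [-1.  -0.4 -3.7] Mo [ 0.01  0.03 -0.05] gap 0.111 yaw -9.0
q [-0.54  0.61  0.2   1.9  -0.18  0.66 -0.38]
[0.5024 0.1686 0.168 ] [0.0633 0.063  0.0135]
[0.5023 0.1677 0.1205] [0.0732 0.072  0.007 ]
```

View pics/side5.png

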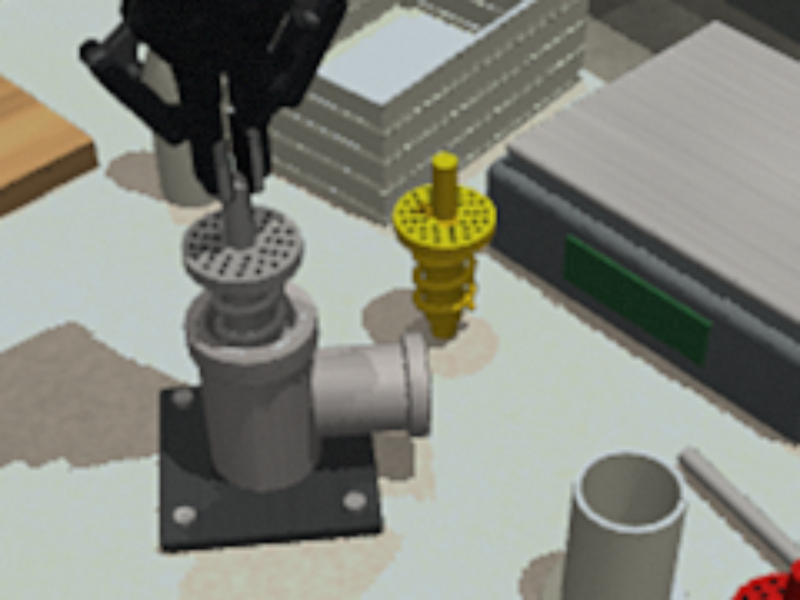

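The worm is centred in the bore at crop (245,320), about 1 mm off by depth. Lowering to just above the pin.

```bash
python3 -m crank '{"dr":[[0,0,0],[0,0,0],[0,0,0],[0,0,0],[0,0,0],[0,0,0],[0,0,0]],"xyz":[[0,-0.0005,0.004],[0,0,0.005],[0,0,0.005],[0,0,0.005],[0,0,0.003],[0,0,0.001],[0,0,0]],"grip":[0,0,0,0,0,0,0]}'
python3 go.py .501 .1695 .1357
```

```text
time: 11.38
eef_pos: [0.5013, 0.1705, 0.1524]
tcp_rot: [2.389, 2.039, 0.003]
contact_force: [0.0, 0.1, -2.7]
finger_gap: 0.113
t 11.38 pos [0.5013 0.1705 0.1524] tool d [-0.001  -0.0002  0.0167] dr [ 0.0014 -0.001   0.    ] F [ 0.   0.1 -2.7] Mo [-0.01  0.03  0.  ] gap 0.113 yaw -9.0
q [-0.53  0.65  0.18  1.92 -0.2   0.59 -0.37]
```

```bash
python3 -m crank '{"dr":[[0.001,-0.001,0],[0,0,0],[0,0,0],[0,0,0],[0,0,0]],"xyz":[[-0.0007,0,0.002],[0,0,0.0025],[0,0,0.0025],[0,0,0.0015],[0,0,0]],"grip":[0,0,0,0,0]}'
python3 go.py .501 .1695 .1357
```

```text
time: 11.8
eef_pos: [0.5027, 0.1703, 0.145]
tcp_rot: [2.389, 2.039, 0.006]
contact_force: [-1.5, 0.1, 3.6]
finger_gap: 0.114
t 11.8 pos [0.5027 0.1703 0.145 ] tool d [-0.001  -0.0016  0.0093] dr [ 0.0033 -0.0022  0.    ] F [-1.5  0.1  3.6] Mo [ 0.01  0.4  -0.01] gap 0.114 yaw -9.0
q [-0.52  0.66  0.18  1.92 -0.2   0.57 -0.37]
```

```bash
python3 -m crank '{"dr":[[0.002,-0.001,0],[0.001,-0.001,0],[0,0,0],[0,0,0],[0,0,0]],"xyz":[[-0.0005,-0.001,0.002],[-0.0003,-0.0005,0.002],[0,0,0.002],[0,0,0.001],[0,0,0]],"grip":[0,0,0,0,0]}'
python3 go.py .501 .1695 .1357
```

```text
time: 12.22
eef_pos: [0.5033, 0.1705, 0.1406]
tcp_rot: [2.389, 2.038, 0.01]
contact_force: [-1.2, -0.2, 6.6]
finger_gap: 0.118
t 12.22 pos [0.5033 0.1705 0.1406] tool d [-0.0013 -0.0022  0.0049] dr [ 0.0052 -0.0037  0.    ] F [-1.2 -0.2  6.6] Mo [ 0.    0.46 -0.03] gap 0.118 yaw -9.1
q [-0.52  0.66  0.17  1.93 -0.2   0.56 -0.37]
```

```bash
python3 -m crank '{"dr":[[0.005,-0.004,0],[0.004,-0.003,0],[0.002,-0.001,0],[0,0,0]],"xyz":[[-0.001,-0.002,0.0005],[-0.0006,-0.001,0.001],[0,0,0.001],[0,0,0]],"grip":[0,0,0,0]}'
python3 go.py .501 .1695 .1357
```

```text
time: 12.55
eef_pos: [0.5035, 0.1702, 0.1408]
tcp_rot: [2.39, 2.037, 0.001]
contact_force: [-1.4, 0.1, 6.5]
finger_gap: 0.115
t 12.55 pos [0.5035 0.1702 0.1408] tool d [-0.0011 -0.0023  0.0051] dr [ 0.0011  0.0004 -0.    ] F [-1.4  0.1  6.5] Mo [0.08 0.49 0.02] gap 0.115 yaw -9.1
q [-0.52  0.67  0.18  1.92 -0.2   0.57 -0.37]
```

```bash
python3 -m crank '{"dr":[[0.001,0,0],[0.001,0,0],[0.001,0,0]],"xyz":[[-0.001,-0.003,0.003],[-0.001,-0.003,0.003],[-0.001,-0.002,0.003]],"grip":[0,0,0]}'
python3 go.py .501 .1695 .1357
```

```text
time: 12.8
eef_pos: [0.5015, 0.17, 0.1357]
tcp_rot: [2.388, 2.034, 0.019]
contact_force: [-3.0, -0.4, 31.1]
finger_gap: 0.116
t 12.8 pos [0.5015 0.17   0.1357] tool d [-0.0006 -0.0004 -0.    ] dr [ 0.0112 -0.0062  0.    ] F [-3.  -0.4 31.1] Mo [-0.03  0.91 -0.02] gap 0.116 yaw -9.1
q [-0.52  0.67  0.17  1.95 -0.21  0.53 -0.37]
```

```bash
python3 -m crank '{"dr":[[0.008,-0.005,0],[0.006,-0.003,0]],"xyz":[[-0.0003,0,0.002],[0,0,0.002]],"grip":[0,0]}'
python3 go.py .501 .1695 .1357
```

```text
time: 12.97
eef_pos: [0.503, 0.1699, 0.1356]
tcp_rot: [2.392, 2.037, 0.002]
contact_force: [-7.9, -1.7, 24.2]
finger_gap: 0.114
t 12.97 pos [0.503  0.1699 0.1356] tool d [-0.0007 -0.0019 -0.0001] dr [ 0.0011 -0.0012  0.    ] F [-7.9 -1.7 24.2] Mo [-0.36  1.57  0.05] gap 0.114 yaw -9.2
q [-0.52  0.67  0.17  1.93 -0.2   0.55 -0.37]
```

```bash
python3 -m crank '{"dr":[[0.001,-0.001,0],[0.001,-0.001,0]],"xyz":[[0,-0.0012,0.0022],[0,-0.0008,0.0022]],"grip":[0,0]}'
python3 go.py .501 .1695 .1357
```

```text
time: 13.13
eef_pos: [0.5031, 0.17, 0.1356]
tcp_rot: [2.392, 2.034, 0.006]
contact_force: [-5.2, -1.4, 22.3]
finger_gap: 0.115
t 13.13 pos [0.5031 0.17   0.1356] tool d [-0.0008 -0.0019 -0.0001] dr [ 0.0035 -0.0019  0.    ] F [-5.2 -1.4 22.3] Mo [-0.29  1.18  0.03] gap 0.115 yaw -9.2
q [-0.52  0.67  0.17  1.93 -0.21  0.55 -0.37]
```

```bash
python3 -m crank '{"dr":[[0.003,-0.002,0],[0.002,-0.001,0]],"xyz":[[0,-0.0015,0.0024],[0,-0.0012,0.0024]],"grip":[0,0]}'
python3 go.py .501 .1695 .1357
python3 - <<'E'
from h import *
import cv2
im,P=cloud('side');cv2.imwrite('pics/side6.png',cv2.resize(im[80:260,180:420,::-1],(800,600)))
s=bot.get_state();print(s['time'],s['contact_force'].round(1),s['moment'].round(2),s['eef_pos'].round(4))
p=near(P,(.502,.169),.028,.124,.133)
A=np.c_[p[:,:2]-p[:,:2].mean(0),np.ones(len(p))]
m=p[:,2]>np.median(p[:,2])-.0025
print(len(p),np.linalg.lstsq(A[m],p[m,2],rcond=None)[0].round(4))
q=near(P,(.502,.169),.045,.1265,.135);print(((q.max(0)+q.min(0))/2).round(4),(q.max(0)-q.min(0)).round(4))
E
```

```text
time: 13.3
eef_pos: [0.5031, 0.17, 0.1356]
tcp_rot: [2.393, 2.032, 0.007]
contact_force: [-3.6, -2.5, 23.0]
finger_gap: 0.112
t 13.3 pos [0.5031 0.17   0.1356] tool d [-0.0008 -0.0019 -0.0001] dr [ 0.0048 -0.0021  0.    ] F [-3.6 -2.5 23. ] Mo [-0.34  1.1   0.05] gap 0.112 yaw -9.3
q [-0.52  0.67  0.17  1.93 -0.21  0.55 -0.37]
13.35 [-4.  -1.  21.3] [-0.32  0.94  0.05] [0.503  0.17   0.1356]
401 [ 0.0007 -0.001   0.1307]
[0.5038 0.1682 0.1306] [0.0631 0.0649 0.0082]
```

View pics/side6.png

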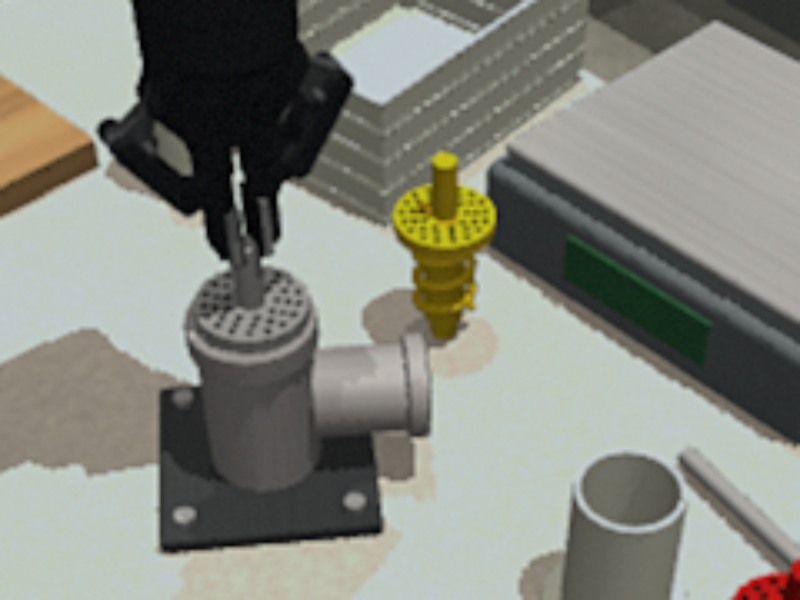

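The plate lies on the rim at crop (252,305) with no gap, and the depth plane is level to about 1 mrad. I check that the push holds over time.

```bash
python3 - <<'E'
from h import *
for i in range(14):
    cams.snapshot('side')
    if i%2: s=bot.get_state();print(round(s['time'],2),s['contact_force'].round(1),s['moment'].round(2),s['eef_pos'].round(4))
E
```

```text
13.45 [-3.5 -2.3 22.7] [-0.33  0.9   0.04] [0.5031 0.17   0.1356]
13.55 [-3.5 -1.6 22.7] [-0.37  0.94  0.02] [0.503  0.17   0.1356]
13.65 [-4.3 -2.3 21. ] [-0.33  0.94  0.02] [0.5031 0.17   0.1356]
13.75 [-2.9 -2.1 22.3] [-0.34  0.92  0.02] [0.503  0.17   0.1356]
13.85 [-4.1 -2.5 22.6] [-0.35  0.96  0.  ] [0.5031 0.17   0.1356]
13.95 [-4.5 -2.  22.4] [-0.38  0.95  0.05] [0.503  0.17   0.1356]
14.05 [-3.7 -0.6 22.2] [-0.32  0.93  0.04] [0.503  0.17   0.1356]
```

```bash
python3 -c "
from rig import bot
print(bot.sign_off())"
```

```text
the job is handed in; nothing more can be done
None
```

I fitted the worm with the small-holed plate into the head and handed the job in at about 14 s, still gripped and pressed down. I steered the arm only past or over the other worm, the look-alikes and the loose things. I took no final picture of the whole bench to confirm they stayed put.

**Seating:** The plate's upper face measured 130.7 mm above the table, against 130 mm expected when flush. It was level to about 1 mrad, with no gap visible in the side view.

**Push:** The upward force on the tool held steady at 21 to 23 N for 0.7 s before hand-in. I work that out as about 12 N on the rim, after allowing for the spring (14 N) and the worm's weight. The highest reading was 31 N on the tool, about 20 N on the rim; I read the force only at the end of each move, so a brief higher peak can't be ruled out.

**Not perfect:**
- The plate sits about 1.5 to 2 mm off the axis, still fully on the rim.
- A sideways force of about 4 N remained.
- The tool leaned about 5 mrad while the plate itself stayed flat.

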